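Index the tube carriage to the green sample

ROBOT

A 6-joint arm with a two-finger parallel gripper is mounted at the origin on a cart in front of the work surface, level with it; the furniture and walls round the work are solid. World frame = base frame: x ahead of the robot, y to its left, z up, the work surface at z = 0. Lengths are in mm, angles in rad, forces in N, time in s.
With the tool pointing down it reaches from about 400 to 925 mm from the base axis. Payload 12.5 kg.
Tool frame: the origin (TCP) lies where the fingers leave the gripper's body, on its centre line; the fingertips stand 78 mm ahead of it and the grasp point (between the pads) lies 59 mm ahead of it (env.nose_length is the distance from the TCP to the fingertips, in mm); z points along the fingers, y is the line along which they close (so a half turn about z gives the same grasp; the last joint's range is limited). The gripper opens to 95 mm and grips with 3 to 60 N. Pads are 20 mm wide; open, the fingers measure 119 mm over their backs; the gripper's body (75 mm by 180 mm) begins 59 mm behind the grasp point.
Start: joints at [-1.285, 0.491, 1.559, -0, 1.092, -0.106], TCP at [238.68, -577.642, 292.261] pointing down, gripper open.
Joint ranges: [-3.1, 3.1], [-0.84, 2.19], [0.05, 2.79], [-1.13, 4.28], [0.06, 2.93], [-2.69, 2.69]. Speed limits (rad/s): [2.22, 2.22, 2.79, 3.14, 3.14, 3.14].

INTERFACE

Orientations are given as [roll, pitch, yaw] about the fixed x, y, z axes, in that order (R = Rz(yaw) Ry(pitch) Rx(roll)).
In Python, from cell import env gives the robot as it stands. The module is installed in compiled form; this text tells all that it offers.
- The arm moves only by the tool send_rows, never from a script. Its argument "series" is text: rows parted by semicolons, each of 6 numbers parted by spaces: the shift along the tool's x, y, z as a fraction of full scale, then the turn, a rotation vector about the tool's x, y, z as a fraction of full scale. A call has 1 to 5 rows; each row shifts and turns the commanded pose from where the row before left it, along the tool's axes as they then stand; what a row does not reach is not made up. Full scale, the value 1, is 60 mm for a shift and 10 degrees for a turn. A row lasts 1/8 s, in which the tool goes at most 62.5 mm and 10.7 degrees, less where a joint would pass 70% of its speed; a pose out of reach is approached as far as the arm can. A call with a number of a shift or a turn outside -1 to 1 is refused whole. A call with a gripper value outside its range is refused whole. "fingers" is the opening, from 0 (shut) to 1 (fully open), set as the call begins (left out, the last holds). The fingers move at their own pace and stop on an object; the grip force is fixed at half the most. Time passes only in rows, so rows that do not move let the fingers close. It gives the time, the measured TCP pose, the force, the opening and the grip force at its end, in the units of the state.
- env.state(): the state, without advancing time (a new reading comes with each control period).
- env.read_camera(name): name is "scene" or "top" or "wrist"; returns a dict with "color" (384x512x3 uint8, red, green, blue), "z_map" (384x512 float32, mm along the optical axis (not along the pixel's ray), 0 where there is no reading), "fovy" (degrees; the focal length in pixels is half the picture's height over the tangent of half this angle, whatever the lens; pixels are square), "cx", "cy" (the principal point, pixels), "R" (3x3) and "t" (3): a world point X has camera coordinates R X + t. Camera axes: x right, y down, z forward; pixel columns grow to the right and rows downward; lengths in mm; the calibration is good to about 2 mm. A picture is of the moment at which its call begins.
- env.job_done(): hands the job in; it is judged then, once.
The state is a dict: "t": time; "joints": joint angles; "qvel": joint speeds; "tau": joint torques, N m; "eef_pos": TCP position; "tcp_rot": TCP orientation; "ft_force": force on the tool from outside, world axes, zero at the start; "moment": the same for the moment, N m; "opening": opening from 0.0 (shut) to 1.0 (fully open); "grip_force": force on a finger pad.
Only numpy, scipy, OpenCV 4.12 (cv2) and the standard library are available. Lean on these libraries where they do the work, as an engineer would, in place of code of your own. Each camera call takes 0.05 s, during which the arm holds its last target. There are 200 camera calls.

TASK

Squeeze in the black snap tab of the orange guard on the indexer's sloping face while lifting the guard off square to the slope, and stand it upright, open side down, in the middle of the black mat. Then work the red lever in full strokes, letting it spring home each time, until the green-capped tube is at the red station mark under the hood. Move the carriage by the lever only, touching neither it nor its tubes, and leave the spray bottle, cup stack and carton where they are.

Things in the scene. Friction and masses are not known exactly. Their poses are not given: they have to be found in the camera images.
- indexer: Fixed tube indexer, white and grey, 296 (y) x 184 (x) mm. Origin on the worktop under its middle; x to its back, y to its left, z up. At its front (-x) is a grey console face sloped 35 deg, 104 mm up the slope x 130 mm in y; its front corner is 20 mm high, its back 78 mm. Behind it, between rails (front one to z 76 mm, x -8 to +2), runs the blue carriage.
- face (a point): Centre of the sloped console face, at (-50, 0, 48) mm in the indexer's frame. x runs up the slope, y is the indexer's y, z is the normal of the face, leaning 35 deg from vertical towards the indexer's front. The tool must come in roughly along this normal: the hood is above.
- hood_edge (a point): Middle of the lower front edge of the grey hood over the console, at (-65, -15, 187) mm in the indexer's frame. The hood is 90 mm wide (y -60 to +30 mm), 26 mm thick, and reaches back to x = +92 mm, where a column carries it.
- catch (a point): Top middle of the steel catch on the console face, beside the guard's snap tab: in the face's frame at (0, 33, 12) mm, 24 mm long in x, from 27.5 to 38 mm in y. It holds the tab's hook down. Keep fingertips 15 mm or more above the face here. Under the guard the face has a plinth 46 x 30 x 6 mm.
- station (a point): Station point, marked by red lines on hood front and rail: at (29, 0, 61) mm in the indexer's frame, with its axes. The green-capped tube must end here in y.
- carriage (a joint): Travel (m) of the blue carriage to -y of the indexer, 0 at the start, at most 0.145; friction (4 N) keeps it. Each full stroke and return of the lever moves it on one pocket, 24 mm, to a multiple of 24 mm; the lever cannot bring it back. It is 44 x 128 x 42 mm, top at z 90 mm, with five pockets that start 24, 48, 72, 96, 120 mm to +y of the station.
- lever (a joint): Angle (rad) of the lever: 0 at home, along the face's normal; 0.75 at its end stop, swung to the indexer's -y in the plane of the normal and y. A spring drives it home; pushing at the grip takes 3 to 12 N. A stroke should reach 0.70 or more, then return below 0.1, where the pawl drops behind the next tooth.
- lever_pivot (a point): Pivot of the lever, on the face's normal, 12 mm above the centre of the face.
- lever_grip (a point): Point on the lever's axis 34 mm from its pivot, moving with it; x up the slope, z along the lever. The red round grip, 18 mm in diameter, reaches from 18 to 44 mm from the pivot (its end); below it is a bar 10 (x) x 7 (y) mm.
- guard: Loose orange cap clipped over the lever, open below, 56 (x) x 40 (y) x 66 (z) mm, 0.1 kg. Origin at the centre of its open underside, on the console face; z out of its closed top (the face's normal when clipped on), y the indexer's y. Its snap tab is in the middle of its +y side. With the tab in, it lifts off along its z, clear of the lever after 60 mm.
- tab (a joint): How far (m) the black snap tab on the guard is pressed in, towards the guard's -y: 0 free, 0.006 flush with the side; unhooked from 0.004; sprung, 10 N when flush. It is 26 mm wide, 4 to 56 mm above the underside, and 6 mm proud: 46 mm over tab and opposite side, 40 with it in. Its hook, at its foot, stands 5 mm farther out. Pinch across y, 20 to 55 mm above the underside.
- mat: Square black foam pad (the mat), fixed on the worktop, 150 x 150 x 10 mm; origin at the centre of its underside, z up.
- green_tube: Green-capped sample tube, 16 mm in diameter, 90 mm tall, in the second to fifth pocket from the station; origin at its foot, z up. As many strokes are needed as there are 24 mm steps from it to the station.
- red_tube_1: Red-capped tube, 16 x 90 mm, in the pocket next to the station at the start; origin at its foot. Not to be touched.
- red_tube_2: Red-capped tube, 16 x 90 mm, in another pocket; origin at its foot. Not to be touched.
- red_tube_3: Red-capped tube, 16 x 90 mm, in another pocket; origin at its foot. Not to be touched.
- red_tube_4: Red-capped tube, 16 x 90 mm, in another pocket; origin at its foot. Not to be touched.
- mist_bottle: Spray bottle, a loose bystander, 42 mm in diameter, 170 mm tall; origin at the centre of its foot.
- cup_stack: Stack of white cups, a loose bystander, 55 mm in diameter, 153 mm tall; origin at the centre of its foot.
- red_carton: White and red carton, a loose bystander, 55 x 85 x 45 mm; origin at the centre of its underside.

How it is judged (in metres and radians):
On the way, in this order (a step that is already met when the one before it is completed fails the run):
1. the snap tab is pressed in while the guard is still seated on the slope (value of joint tab above 0.0035 m and distance of guard from where it was at the start of the episode below 0.006 m), for 0.05 s.
2. the guard stands upright in the middle of the mat, let go (horizontal distance between guard and mat below 0.035 m and angle between guard's own z axis and vertical below 0.1 rad and height (world z) of guard below 0.019 m and contact force between guard and the fingers below 0.1 N), for 0.2 s.
3. the green-capped tube stands at the station mark (y of green_tube in the frame of station between -0.007 and 0.007 m), for 0.2 s.
At the end, for the whole second after the job is handed in: The green-capped tube stands in its pocket within 7 mm of the station mark along the travel, the lever is home (below 0.1 rad), the guard stands upright (within 6 degrees), open side down, at rest on the mat with its centre within 35 mm of the mat's centre (all of step 3 and x of green_tube in the frame of station between -0.008 and 0.008 m and angle between green_tube's own z axis and vertical below 0.25 rad and height (world z) of green_tube below 0.07 m and value of joint lever below 0.1 rad and horizontal distance between guard and mat below 0.035 m and angle between guard's own z axis and vertical below 0.1 rad and height (world z) of guard below 0.019 m and linear speed of each of guard, green_tube below 0.02 m/s); the robot touches nothing.
It fails at once if the robot touches the carriage (contact force between carriage and the fingers above 1.5 N or contact force between carriage and the arm above 1.5 N).
It fails at once if the robot touches a tube (contact force between any of green_tube, red_tube_1, red_tube_2, red_tube_3, red_tube_4 and the fingers above 1 N or contact force between any of green_tube, red_tube_1, red_tube_2, red_tube_3, red_tube_4 and the arm above 1 N).
It fails at once if the bottle, cup stack or carton is moved (distance of any of mist_bottle, cup_stack, red_carton from where it was at the start of the episode above 0.015 m).
It also fails if it takes over 67 s, if anything falls off the work surface, if the arm or the gripper's body presses on something with over 40 N, if the wrist force passes 120 N, or if a joint passes its speed limit or range.

## Working session

There is one attempt and no reset: what is moved stays moved. The work goes in short steps, Python scripts to look and compute and a tool call to move; the robot and the scene stay as the last step left them, time stands still between calls to the robot, and variables do not carry over. Pictures are saved under pics/ and viewed, at most 10 in all, crops included, and the job is handed in when it is done.

Besides the shell and the picture viewer there is one more tool, called after "Emit:" by a JSON object that holds its "method" and its "body". send_rows: Moves the arm, as the interface text tells. Shift numbers are shares of 60 mm and turn numbers shares of 10 degrees, none past 1 either way. Its arguments: {"type":"object","properties":{"series":{"type":"string"},"fingers":{"type":"number"}},"required":["series"]}

```bash
mkdir -p pics; cat > h.py <<'E'
import numpy as np,cv2
from cell import env
from scipy.spatial.transform import Rotation as Ro
def cam(n):
    c=env.read_camera(n); c['f']=192/np.tan(np.radians(c['fovy'])/2); return c
def pts(c):
    z=c['z_map'].astype(float); v,u=np.mgrid[0:z.shape[0],0:z.shape[1]]
    P=np.stack([(u-c['cx'])/c['f']*z,(v-c['cy'])/c['f']*z,z],-1)
    return (P-np.array(c['t']))@np.array(c['R'])
def save(c,n): cv2.imwrite('pics/'+n,c['color'][:,:,::-1])
E
python3 - <<'E'
from h import *
s=env.state();print(s)
ims=[]
for n in('scene','top'):
    c=cam(n);ims.append(c['color']);np.savez(n,**{k:c[k] for k in c});
    print(n,c['fovy'],-np.array(c['R']).T@c['t'])
    P=pts(c);hsv=cv2.cvtColor(c['color'],cv2.COLOR_RGB2HSV);H,S,V=cv2.split(hsv)
    ok=c['z_map']>0
    for nm,m in dict(orange=(H>8)&(H<20)&(S>150)&(V>120),green=(H>45)&(H<85)&(S>100),blue=(H>95)&(H<125)&(S>120),red=((H<5)|(H>175))&(S>150)&(V>100),black=(V<50)).items():
        k,l,st,ce=cv2.connectedComponentsWithStats(m.astype(np.uint8))
        for i in range(1,k):
            if st[i,4]>25:
                Q=P[(l==i)&ok]
                if len(Q): print(nm,st[i],ce[i].round(),np.median(Q,0).round(),Q.min(0).round(),Q.max(0).round())
cv2.imwrite('pics/a.png',cv2.resize(ims[0],(800,600))[:,:,::-1]);cv2.imwrite('pics/b.png',cv2.resize(ims[1],(800,600))[:,:,::-1])
E
```

```text
{'t': 0.0, 'joints': array([-1.28459089e+00,  4.91511426e-01,  1.55944762e+00,  3.23282170e-07,
        1.09169727e+00, -1.05621204e-01]), 'qvel': array([ 0.00099225, -0.00020327,  0.00079989,  0.00019989,  0.00021917,
        0.00012085]), 'tau': array([ 3.59535778e-03, -6.12636924e+01, -2.58173239e+01,  6.93198829e-02,
        4.83769155e-02, -1.42787821e-04]), 'eef_pos': array([ 238.6363422 , -577.47406298,  291.69223884]), 'tcp_rot': array([-3.14053494e+00, -1.12422128e-04,  3.91826433e-01]), 'ft_force': array([ 0.03055523,  0.30799624, -0.54921973]), 'moment': array([ 0.05841319, -0.0051207 ,  0.01097886]), 'grip_force': 0.0, 'opening': 0.9999731113351461}
scene 51.78458149220661 [ 95.58980234 810.07256157 703.99241687]
orange [215 218  22  22 253] [225. 228.] [561.  28.  98.] [ 535. -114.   -4.] [622.  52. 116.]
green [173 210   6   8  35] [176. 214.] [686.  77. 139.] [682.  20. 109.] [725.  84. 146.]
blue [155 217  44  34 537] [175. 234.] [680.  94.  86.] [655. -43.  -2.] [815. 143. 104.]
blue [508 293   4  29  73] [510. 304.] [-195. -270. -115.] [-201. -320. -136.] [-191. -21
[... 4389 characters left out ...]
 211. -523.  251.] [ 190. -533.  217.] [ 227. -155.  713.]
black [  48  209   87  146 1472] [ 95. 291.] [477. 292. 113.] [450. 267.  17.] [734. 448. 162.]
black [320 259  44  51 678] [341. 284.] [215. -35. 548.] [203. -58. 500.] [227.  -9. 587.]
black [ 67 270  23  19 147] [ 79. 279.] [543. 321. 171.] [534. 301. 166.] [556. 348. 175.]
black [  0 311   8  18  66] [  3. 321.] [603. 550.  25.] [585. 546.  14.] [634. 553.  55.]
black [288 312  33  39 432] [303. 331.] [199.  17. 450.] [188.  -4. 405.] [211.  43. 488.]
black [258 352  30  32 321] [273. 369.] [183.  73. 348.] [172.  50. 287.] [196. 103. 390.]
black [322 362  10  12  45] [327. 369.] [136. -10. 250.] [132. -24. 232.] [148.   2. 409.]
```

View pics/a.png

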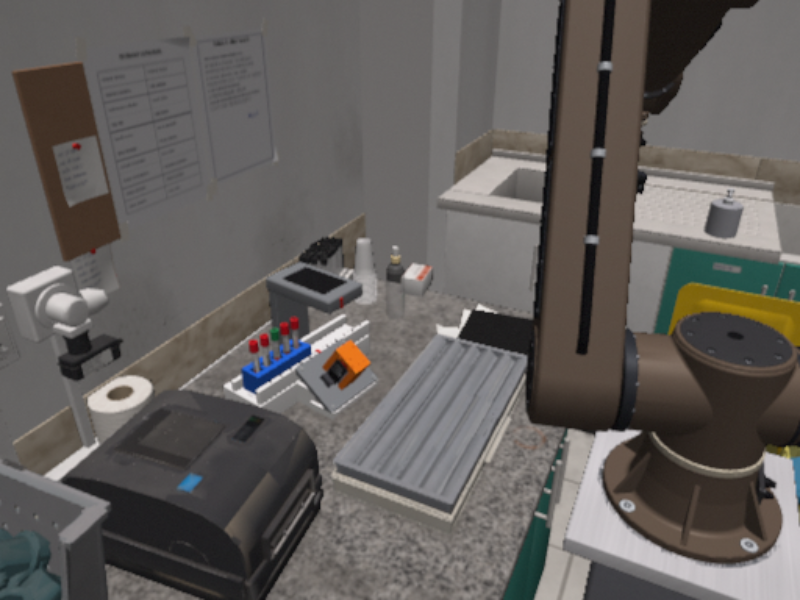

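View pics/b.png

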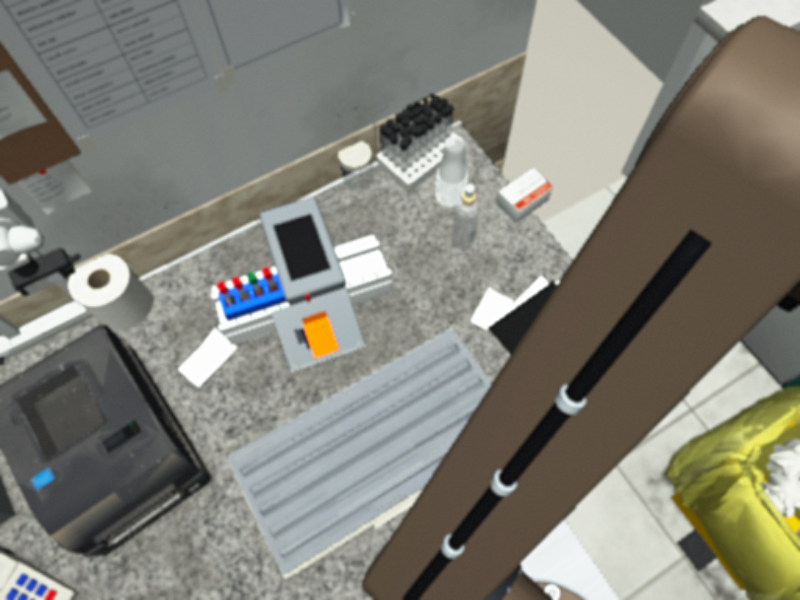

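The scene view shows the tube row left of the hood: red, red, green, red, red, counted from the hood side. Green (scene px ~176,214) is third, so 3 strokes. The top view shows the guard at about px (203,211), with its black tab on +y. The mat, around px (333,205), is partly hidden by the arm.

```bash
cat >> h.py <<'E'
def grasp_rpy(yaw): return Ro.from_euler('xyz',[np.pi,-np.radians(35),yaw])
def step(tpos,tR,s=None):
    "world target TCP -> shift in current tool axes (units) and rotvec (units)"
    s=s or env.state(); R=Ro.from_euler('xyz',s['tcp_rot'])
    print('shift/60',(R.inv().apply(np.array(tpos)-s['eef_pos'])/60).round(3),'turn/10deg',(np.degrees((R.inv()*tR).as_rotvec())/10).round(3))
E
python3 - <<'E'
from h import *
for n in('top','scene'):
    c=dict(np.load(n+'.npz'));P=pts(c);H,S,V=cv2.split(cv2.cvtColor(c['color'],cv2.COLOR_RGB2HSV))
    blue=(H>95)&(H<125)&(S>120)
    near=(abs(P[...,0]-683)<90)&(abs(P[...,1]-90)<100)
    Q=P[blue&near&(abs(P[...,2]-90)<5)]
    r=cv2.minAreaRect(Q[:,:2].astype(np.float32));print(n,'carriage top',len(Q),r,Q[:,2].mean())
    caps=((((H<5)|(H>175))&(S>150))|((H>45)&(H<85)&(S>100)))&near&(P[...,2]>120)
    k,l,st,ce=cv2.connectedComponentsWithStats(caps.astype(np.uint8))
    for i in range(1,k):
        if st[i,4]>15: q=P[l==i];print(' cap',np.median(q,0).round(1),q[q[:,2]>np.percentile(q[:,2],80)].mean(0).round(1))
    near=(abs(P[...,0]-600)<70)&(abs(P[...,1]-25)<75)&(P[...,2]>15)&(P[...,2]<80)&(S<60)&(V>60)
    Q=P[near]; 
    best=0
    rng=np.random.default_rng(0)
    for _ in range(500):
        a=Q[rng.choice(len(Q),3,False)];nn=np.cross(a[1]-a[0],a[2]-a[0]);nn/=np.linalg.norm(nn)+1e-9
        if nn[2]<0:nn=-nn
        if abs(nn[2]-.82)>.08: continue
        I=abs((Q-a[0])@nn)<2.5
        if I.sum()>best: best=I.sum();B=I
    q=Q[B];m=q.mean(0);nn=np.linalg.svd(q-m)[2][2];nn*=np.sign(nn[2])
    print(' face',best,m.round(1),nn.round(3),'tilt',np.degrees(np.arccos(nn[2])),'yaw',np.degrees(np.arctan2(-nn[1],-nn[0])))
    o=(H>8)&(H<20)&(S>150)&(V>120)&(abs(P[...,0]-580)<60)&(abs(P[...,1]-20)<60)
    q=P[o];t=q[q@nn>np.percentile(q@nn,75)-4];print(' guard top',t.mean(0).round(1),((t-m)@nn).mean())
E
```

```text
top carriage top 383 ((691.397216796875, 86.2662353515625), (100.85824584960938, 45.159019470214844), 78.56270599365234) 89.30576900718955
 cap [684.5  49.7 144. ] [687.3  47.5 147.2]
 cap [686.5  72.6 143.5] [689.2  72.6 147.2]
 cap [693.9  96.4 144.5] [693.6  96.  146.6]
 cap [698.7 119.7 144.4] [695.7 120.2 146.7]
 face 1166 [604.   17.2  50.9] [-0.558  0.105  0.823] tilt 34.59301537781975 yaw -10.645866959521499
 guard top [559.9  22.1 100.8] 66.2353074066242
scene carriage top 275 ((689.2493286132812, 74.78126525878906), (130.2178955078125, 50.19412612915039), 77.42728424072266) 87.87460511274324
 cap [677.2  31.2 139. ] [679.4  28.  144.7]
 cap [681.3  53.9 140.5] [684.1  53.  145.2]
 cap [685.3  77.  139.4] [688.7  73.2 144.8]
 cap [689.9 101.2 139.1] [692.7  98.9 144.4]
 cap [694.4 124.6 139.3] [696.9 124.  144.9]
 face 686 [600.8  39.7  44.1] [-0.549  0.107  0.829] tilt 34.028477026524754 yaw -11.023540968597455
 guard top [560.1  27.7  99.5] 66.96229094333809
```

Emit:
{"method": "send_rows", "body": {"series": "0.78 -0.5 0 0 0 0;0.78 -0.5 0 0 0 0;0.78 -0.5 0 0 0 0;0.78 -0.5 0 0 0 0;0.78 -0.5 0 0 0 0"}}

```text
t: 0.72
eef_pos: [398.4, -348.1, 292.1]
tcp_rot: [-3.141, 0.0, 0.392]
ft_force: [0.5, -1.1, -0.5]
opening: 1.005
grip_force: 0.0
```

Emit:
{"method": "send_rows", "body": {"series": "0.78 -0.5 0 0 0 0;0.3 -0.5 0 0 0 0;0 0 0 0 0 0"}}

```text
t: 1.1
eef_pos: [435.0, -267.5, 292.2]
tcp_rot: [-3.141, 0.0, 0.395]
ft_force: [0.5, -1.6, -0.8]
opening: 0.998
grip_force: 0.0
```

```bash
python3 - <<'E'
from h import *
s=env.state();print(s['t'],s['eef_pos'],s['tcp_rot'])
c=cam('wrist');save(c,'w1.png');print(-np.array(c['R']).T@c['t'],c['fovy'])
P=pts(c);V=c['color'].max(2);m=(V<60)&(P[...,2]>3)&(P[...,2]<20)
k,l,st,ce=cv2.connectedComponentsWithStats(m.astype(np.uint8))
for i in range(1,k):
    if st[i,4]>300:
        q=P[l==i];print(st[i],q.min(0),q.max(0),cv2.minAreaRect(q[:,:2].astype(np.float32)),np.median(q[:,2]))
f=np.array([598.7,18.3,48]);R=grasp_rpy(np.radians(-11));step(f-200*R.as_matrix()[:,2],R)
E
```

```text
1.1 [ 434.96725453 -267.51063033  292.17384851] [-3.14103108e+00  2.79459944e-04  3.94751057e-01]
[ 507.2381413  -238.41567574  384.61072479] 59.68024166500813
[  211   127   157   148 13370] [ 322.34553298 -398.54388767    7.07648295] [ 481.87880915 -239.43135624   12.82367188] ((401.94403076171875, -318.71575927734375), (148.15711975097656, 147.09983825683594), 5.2431817054748535) 10.099387821759908
shift/60 [ 2.765 -4.429  1.34 ] turn/10deg [-1.024  3.399  3.25 ]
```

View pics/w1.png

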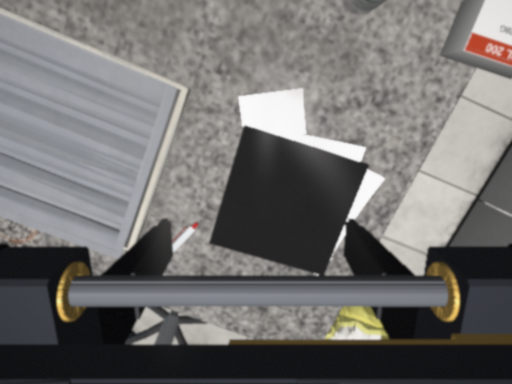

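The mat is at px (289,200), centre (402,-318) mm and 148 mm wide, which matches the given size. Next I move to a hover on the face normal.

Emit:
{"method": "send_rows", "body": {"series": "0.395 -0.633 0.19 0 0 0;0.395 -0.633 0.19 0 0 0;0.395 -0.633 0.19 0 0 0;0.395 -0.633 0.19 0 0 0;0.395 -0.633 0.19 0 0 0"}}

```text
t: 1.78
eef_pos: [472.1, -48.5, 234.8]
tcp_rot: [3.141, -0.0, 0.39]
ft_force: [0.8, 0.2, -0.3]
opening: 1.003
grip_force: 0.0
```

Emit:
{"method": "send_rows", "body": {"series": "0.395 -0.633 0.19 0 0 0;0.395 -0.633 0.19 0 0 0;0 0 0 -0.205 0.68 0.65;0 0 0 -0.205 0.68 0.65;0 0 0 -0.205 0.68 0.65"}}

```text
t: 2.4
eef_pos: [487.0, 38.6, 212.5]
tcp_rot: [3.095, -0.372, 0.051]
ft_force: [1.0, -0.5, -0.4]
opening: 1.001
grip_force: 0.0
```

Emit:
{"method": "send_rows", "body": {"series": "0 0 0 -0.205 0.68 0.65;0 0 0 -0.205 0.68 0.65;0 0 0 0 0 0"}}

```text
t: 2.78
eef_pos: [487.2, 22.2, 214.0]
tcp_rot: [3.055, -0.471, -0.031]
ft_force: [-1.4, 0.7, 0.5]
opening: 1.0
grip_force: 0.0
```

```bash
python3 - <<'E'
from h import *
s=env.state();print(s['t'],s['eef_pos'],s['tcp_rot'],s['joints'])
c=cam('wrist');save(c,'w2.png');P=pts(c)
H,S,V=cv2.split(cv2.cvtColor(c['color'],cv2.COLOR_RGB2HSV))
R=grasp_rpy(np.radians(-11)).as_matrix();f=np.array([598.7,18.3,48])
L=(P-f)@np.c_[R[:,0],-R[:,1],-R[:,2]]   # face frame
o=(H>8)&(H<20)&(S>150)&(V>100)&(c['z_map']>0)
t=L[o&(abs(L[...,2]-66)<4)];r=cv2.minAreaRect(t[:,:2].astype(np.float32))
print('top face (face frame)',len(t),t.min(0),t.max(0),r,t[:,2].mean())
q=L[(S<60)&(V>50)&(abs(L[...,2])<6)&(abs(L[...,0])<48)&(abs(L[...,1])<62)];print(len(q),q.min(0),q.max(0))
A=np.c_[q[:,:2],np.ones(len(q))];print('plane',np.linalg.lstsq(A,q[:,2],rcond=None)[0])
tp=P[o&(abs(L[...,2]-66)<4)];m=tp.mean(0);n=np.linalg.svd(tp-m)[2][2];n*=np.sign(n[2]);print('n',n,np.degrees(np.arccos(n[2])),np.degrees(np.arctan2(-n[1],-n[0])))
E
```

```text
2.775 [487.18970359  22.17236635 213.98898365] [ 3.05486201 -0.4709408  -0.03087095] [-0.06073266  0.34470511  2.19169966 -0.50767084  0.15091321  2.04694408]
top face (face frame) 4185 [-28.37669114 -20.5899301   62.03084199] [28.2220138  19.6138384  67.61706251] ((-0.09404945373535156, -0.4487152099609375), (56.67023468017578, 39.79866027832031), 0.680695116519928) 64.894132748281
9624 [-47.9910516  -61.99034112  -3.9307905 ] [47.99440078 61.99954519  5.93006234]
plane [-7.84949426e-04  3.21894587e-04 -1.29058113e+00]
n [-0.56154953  0.11006047  0.82009074] 34.906122124624375 -11.089077078731565
```

View pics/w2.png

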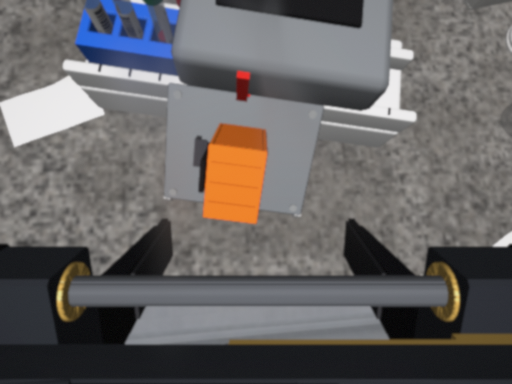

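The fit is good: the guard top sits at (-0.1,-0.4) in my face frame, normal yaw -11.1°. The picture shows the guard upright on the face with its tab on the left (px ~203,165). The wrist is near j5's limit, though (j5=0.15), so I'll collect a few states to identify the kinematics.

```bash
cat > log.py <<'E'
from cell import env
import json
s=env.state();open('log.txt','a').write(json.dumps([list(map(float,s[k])) for k in('joints','eef_pos','tcp_rot')])+'\n')
E
echo '[[-1.28459089,0.491511426,1.55944762,0,1.09169727,-0.105621204],[238.6363422,-577.47406298,291.69223884],[-3.14053494,-0.000112422128,0.391826433]]' > log.txt; python3 log.py
```

Emit:
{"method": "send_rows", "body": {"series": "0 0 -0.8 0 0 0;0 0 -0.8 0 0 0;0 0 0 0 0 0"}}

```text
t: 3.2
eef_pos: [443.7, 33.4, 302.0]
tcp_rot: [3.058, -0.476, -0.029]
ft_force: [-0.6, 1.0, -0.4]
opening: 0.998
grip_force: 0.0
```

```bash
python3 log.py
```

Emit:
{"method": "send_rows", "body": {"series": "0 0 0 0 -0.9 0;0 0 0 0 -0.9 0;0 0 0 0 0 0"}}

```text
t: 3.58
eef_pos: [445.2, 33.0, 298.4]
tcp_rot: [3.066, -0.158, -0.056]
ft_force: [1.0, -0.6, 0.1]
opening: 1.003
grip_force: 0.0
```

```bash
python3 log.py
```

Emit:
{"method": "send_rows", "body": {"series": "1 0 0 0 0 0;1 0 0 0 0 0;0 0 0 0 0 0"}}

```text
t: 3.95
eef_pos: [565.0, 25.9, 317.0]
tcp_rot: [3.065, -0.162, -0.056]
ft_force: [-0.3, -0.9, -0.8]
opening: 1.004
grip_force: 0.0
```

```bash
python3 log.py; cat > kin.py <<'E'
import numpy as np,json,itertools
from scipy.spatial.transform import Rotation as Ro
from scipy.optimize import least_squares
D=[json.loads(l) for l in open('log.txt')]
ry=lambda a:Ro.from_euler('y',a);rz=lambda a:Ro.from_euler('z',a)
def fk(q,p,sg=(1,1)):
    b=rz(q[0]);A=b*ry(q[1]);B=b*ry(q[1]+q[2])
    R=B*rz(sg[0]*q[3])*ry(q[4])*rz(sg[1]*q[5])
    X=b.apply([p[0],0,p[1]])+A.apply([0,0,p[2]])+B.apply([p[3],0,p[4]])+R.apply([0,0,p[5]])
    return X,R
def fit(sg):
    f=lambda p:np.concatenate([fk(d[0],p,sg)[0]-d[1] for d in D]+[.01*(p-np.array([0,300,450,0,450,150]))])
    return least_squares(f,[0,300,450,0,450,150])
E
python3 - <<'E'
from kin import *
for sg in itertools.product((1,-1),(1,-1)):
    r=fit(sg);p=r.x
    print(sg,p.round(1),r.cost,[np.degrees((fk(d[0],p,sg)[1].inv()*Ro.from_euler('xyz',d[2])).magnitude()).round(1) for d in D])
for d in D: print(np.round(d[0],3),np.round(d[1],1),np.round(d[2],3))
E
```

```text
(1, 1) [ 271.5 -270.8  400.9 -108.4  129.6 -179.8] 7060.44754059343 [np.float64(90.0), np.float64(90.0), np.float64(90.0), np.float64(90.0), np.float64(90.0)]
(1, -1) [ 271.5 -270.8  400.9 -108.4  129.6 -179.8] 7060.447540593413 [np.float64(77.9), np.float64(36.1), np.float64(67.7), np.float64(78.9), np.float64(81.4)]
(-1, 1) [-147.9  452.4  687.7  125.9  564.6  398.3] 3632.3282992604536 [np.float64(90.0), np.float64(34.0), np.float64(67.3), np.float64(81.1), np.float64(83.2)]
(-1, -1) [-147.9  452.4  687.7  125.9  564.6  398.3] 3632.328299260431 [np.float64(77.9), np.float64(93.3), np.float64(91.3), np.float64(88.5), np.float64(89.0)]
[-1.285  0.492  1.559  0.     1.092 -0.106] [ 238.6 -577.5  291.7] [-3.141 -0.     0.392]
[-0.06   0.345  2.191 -0.502  0.151  2.042] [487.3  22.5 214. ] [ 3.056 -0.471 -0.031]
[-0.039  0.127  2.169 -0.218  0.378  1.765] [443.7  33.4 302. ] [ 3.058 -0.476 -0.029]
[-0.04   0.192  2.028 -0.112  0.767  1.668] [445.2  33.  298.4] [ 3.066 -0.158 -0.056]
[-0.044  0.342  1.748 -0.1    0.893  1.646] [565.   25.9 317. ] [ 3.065 -0.162 -0.056]
```

```bash
cat > kin.py <<'E'
import numpy as np,json,itertools
from scipy.spatial.transform import Rotation as Ro
from scipy.optimize import least_squares
D=[json.loads(l) for l in open('log.txt')]
ry=lambda a:Ro.from_euler('y',a);rz=lambda a:Ro.from_euler('z',a)
P0=np.array([0,300,450,0,450,150,60.])
def fk(q,p,sg=(1,1)):
    b=rz(q[0]);A=b*ry(q[1]);B=b*ry(q[1]+q[2])
    R=B*rz(sg[0]*q[3])*ry(q[4])*rz(sg[1]*q[5]+np.pi/2)
    X=b.apply([p[0],p[6],p[1]])+A.apply([0,0,p[2]])+B.apply([p[3],0,p[4]])+R.apply([0,0,p[5]])
    return X,R
def fit(sg):
    f=lambda p:np.concatenate([fk(d[0],p,sg)[0]-d[1] for d in D]+[.01*(p-P0)])
    return least_squares(f,P0)
def ik(X,R,p,sg,q0):
    lo=np.array([-3.1,-.84,.05,-1.13,.06,-2.69]);hi=np.array([3.1,2.19,2.79,4.28,2.93,2.69])
    def f(q):
        x,r=fk(q,p,sg);return np.r_[(x-X)/100,(R.inv()*r).as_rotvec()]
    return least_squares(f,np.clip(q0,lo+.01,hi-.01),bounds=(lo,hi))
E
python3 - <<'E'
from kin import *
for sg in itertools.product((1,-1),(1,-1)):
    r=fit(sg);p=r.x
    print(sg,p.round(1),r.cost,[np.degrees((fk(d[0],p,sg)[1].inv()*Ro.from_euler('xyz',d[2])).magnitude()).round(1) for d in D])
E
```

```text
(1, 1) [  0.  197.3 586.5  43.2 411.1 194.3  65.9] 1.7331247363716356 [np.float64(0.0), np.float64(0.0), np.float64(0.0), np.float64(0.0), np.float64(0.0)]
(1, -1) [  0.  197.3 586.5  43.2 411.1 194.3  65.9] 1.7331247363715863 [np.float64(12.1), np.float64(126.1), np.float64(157.7), np.float64(168.9), np.float64(171.4)]
(-1, 1) [ 38.2 131.5 560.4  21.9 371.6 141.7  45.2] 313.64715140176804 [np.float64(0.0), np.float64(57.5), np.float64(24.9), np.float64(12.9), np.float64(11.5)]
(-1, -1) [ 38.2 131.5 560.4  21.9 371.6 141.7  45.2] 313.6471514017745 [np.float64(12.1), np.float64(177.0), np.float64(179.0), np.float64(178.2), np.float64(178.6)]
```

```bash
python3 - <<'E'
from kin import *
sg=(1,1);p=fit(sg).x
f=np.array([598.7,18.3,48])
for tilt in (35,30,25):
  for flip in (0,np.pi):
    R=Ro.from_euler('xyz',[np.pi,-np.radians(tilt),np.radians(-11)])*rz(flip)
    n=-R.as_matrix()[:,2]
    for h in (95,130,165,200):
        sols=[]
        for j4 in (-1,0,1,2,3,4):
            for j6 in (-2,0,2):
                r=ik(f+h*n,R,p,sg,[0,.5,2,j4,.3,j6])
                if r.cost<1e-6 and not any(np.allclose(r.x,s,atol=.02) for s in sols): sols.append(r.x)
        print(tilt,flip>0,h,[s.round(2).tolist() for s in sols])
E
```

```text
35 False 95 [[-0.04, 0.59, 2.18, 3.5, 0.25, -1.79]]
35 False 130 [[-0.03, 0.52, 2.21, 3.6, 0.21, -1.88]]
35 False 165 [[-0.02, 0.44, 2.24, 3.77, 0.17, -2.05]]
35 False 200 [[-0.01, 0.36, 2.25, 4.12, 0.12, -2.39]]
35 True 95 [[-0.04, 0.59, 2.18, 3.5, 0.25, 1.35]]
35 True 130 [[-0.03, 0.52, 2.21, 3.6, 0.21, 1.26]]
35 True 165 [[-0.02, 0.44, 2.24, 3.77, 0.17, 1.09]]
35 True 200 [[-0.01, 0.36, 2.25, 4.12, 0.12, 0.75]]
30 False 95 [[-0.04, 0.58, 2.13, 3.88, 0.11, -2.18]]
30 False 130 []
30 False 165 []
30 False 200 [[-0.02, 0.35, 2.17, -0.68, 0.13, 2.39]]
30 True 95 [[-0.04, 0.58, 2.13, 3.88, 0.11, 0.96]]
30 True 130 []
30 True 165 []
30 True 200 [[-0.02, 0.35, 2.17, -0.68, 0.13, -0.75]]
25 False 95 [[-0.05, 0.57, 2.07, -0.71, 0.09, 2.4]]
25 False 130 [[-0.05, 0.5, 2.08, -0.45, 0.14, 2.14]]
25 False 165 [[-0.04, 0.42, 2.09, -0.32, 0.21, 2.02]]
25 False 200 [[-0.04, 0.35, 2.09, -0.24, 0.27, 1.95]]
25 True 95 [[-0.05, 0.57, 2.07, -0.71, 0.09, -0.74]]
25 True 130 [[-0.05, 0.5, 2.08, -0.45, 0.14, -1.0]]
25 True 165 [[-0.04, 0.42, 2.09, -0.32, 0.21, -1.12]]
25 True 200 [[-0.04, 0.35, 2.09, -0.24, 0.27, -1.19]]
```

Emit:
{"method": "send_rows", "body": {"series": "-1 0 0 0 0 -1;0 0 0 0 0 -1;0 0 0 0 0 -1;0 0 0 0 0 -1;0 0 0 0 0 -1"}}

```text
t: 4.58
eef_pos: [502.0, 29.7, 307.9]
tcp_rot: [2.97, -0.043, 0.82]
ft_force: [-0.2, -0.6, 0.4]
opening: 1.002
grip_force: 0.0
```

Emit:
{"method": "send_rows", "body": {"series": "0 0 0 0 0 -1;0 0 0 0 0 -1;0 0 0 0 0 -1;0 0 0 0 0 -1;0 0 0 0 0 -1"}}

```text
t: 5.2
eef_pos: [502.1, 29.7, 307.8]
tcp_rot: [2.997, 0.103, 1.682]
ft_force: [-0.1, 1.2, 0.3]
opening: 1.0
grip_force: 0.0
```

Emit:
{"method": "send_rows", "body": {"series": "0 0 0 0 0 -1;0 0 0 0 0 -1;0 0 0 0 0 -1;0 0 0 0 0 -1;0 0 0 0 0 -1"}}

```text
t: 5.82
eef_pos: [502.0, 29.7, 307.8]
tcp_rot: [3.128, 0.176, 2.561]
ft_force: [-0.5, 0.8, -0.0]
opening: 1.001
grip_force: 0.0
```

Emit:
{"method": "send_rows", "body": {"series": "0 0 0 0 0 -1;0 0 0 0 0 -1;0 0 0 0 0 -1;0 0 0 0 0 0"}}

```text
t: 6.32
eef_pos: [502.2, 29.6, 308.1]
tcp_rot: [-3.065, 0.159, 3.084]
ft_force: [-0.1, -0.5, 0.2]
opening: 1.0
grip_force: 0.0
```

```bash
python3 log.py; cat > plan.py <<'E'
from h import *
from kin import *
sg=(1,1);p=fit(sg).x
f=np.array([598.7,18.3,48])
R35=grasp_rpy(np.radians(-11));n=-R35.as_matrix()[:,2];ux=R35.as_matrix()[:,0];uy=-R35.as_matrix()[:,1]
def RT(tilt): return Ro.from_euler('xyz',[np.pi,-np.radians(tilt),np.radians(-11)])*rz(np.pi)
def tcp(x,y,h,tilt): # grasp point at face-frame (x,y,h)
    R=RT(tilt);return f+ux*x+uy*y+n*h-59*R.as_matrix()[:,2],R
E
python3 - <<'E'
from plan import *
s=env.state();print(s['t'],s['joints'].round(2),p.round(1))
for tilt in (25,22,20):
    for h in (42,80,115,150): 
        r=ik(*tcp(0,0,h,tilt),p,sg,[0,.5,2,-.4,.3,-1]);print(tilt,h,r.x.round(2),r.cost<1e-6)
step(*tcp(0,0,150,24))
E
```

```text
6.325 [-0.04  0.26  1.9  -0.11  0.83 -1.48] [  0.  197.3 586.5  43.2 411.1 194.4  65.9]
25 42 [-0.05  0.56  2.09 -0.79  0.09 -0.66] True
25 80 [-0.04  0.48  2.12 -0.52  0.13 -0.92] True
25 115 [-0.03  0.41  2.14 -0.38  0.18 -1.05] True
25 150 [-0.03  0.33  2.15 -0.3   0.24 -1.13] True
22 42 [-0.05  0.56  2.06 -0.35  0.15 -1.09] True
22 80 [-0.05  0.48  2.09 -0.28  0.2  -1.16] True
22 115 [-0.04  0.41  2.11 -0.23  0.25 -1.2 ] True
22 150 [-0.03  0.33  2.12 -0.2   0.31 -1.23] True
20 42 [-0.05  0.56  2.04 -0.23  0.2  -1.21] True
20 80 [-0.05  0.48  2.07 -0.2   0.25 -1.24] True
20 115 [-0.04  0.41  2.09 -0.17  0.3  -1.26] True
20 150 [-0.03  0.34  2.1  -0.15  0.36 -1.28] True
shift/60 [0.418 0.252 1.323] turn/10deg [-0.216 -1.456  0.798]
```

Emit:
{"method": "send_rows", "body": {"series": "0 0 0 -0.11 -0.68 0.4;0 0 0 -0.11 -0.68 0.4;0 0 0 0 0 0"}}

```text
t: 6.7
eef_pos: [501.7, 29.6, 308.3]
tcp_rot: [3.142, 0.401, 2.947]
ft_force: [-0.1, -0.5, -0.1]
opening: 1.001
grip_force: 0.0
```

```bash
python3 - <<'E'
from plan import *
for h in (150,): step(*tcp(-4,0,h,23))
a=tcp(-4,0,150,23);print('down per 108mm', a[1].inv().apply(-108*n)/60)
E
```

```text
shift/60 [0.786 0.123 1.214] turn/10deg [-0.006 -0.005 -0.016]
down per 108mm [-3.74241043e-01 -6.42656981e-18  1.76066568e+00]
```

Emit:
{"method": "send_rows", "body": {"series": "0.39 0.06 0.6 0 0 0;0.39 0.06 0.6 0 0 0;0 0 0 0 0 0"}}

```text
t: 7.08
eef_pos: [488.8, 39.4, 222.1]
tcp_rot: [-3.139, 0.395, 2.95]
ft_force: [-0.1, 0.0, 0.2]
opening: 1.0
grip_force: 0.0
```

Emit:
{"method": "send_rows", "body": {"series": "-0.06 0 0.29 0 0 0;-0.06 0 0.29 0 0 0;-0.06 0 0.29 0 0 0;0 0 0 0 0 0", "fingers": 0.75}}

```text
t: 7.58
eef_pos: [520.5, 33.0, 181.0]
tcp_rot: [-3.14, 0.401, 2.949]
ft_force: [-0.4, -0.0, 0.3]
opening: 0.752
grip_force: 0.0
```

```bash
python3 - <<'E'
from plan import *
s=env.state();print(s['t'],s['ft_force'],s['opening'],s['joints'].round(2))
step(*tcp(-4,0,42,23))
c=cam('wrist');save(c,'w3.png')
E
```

```text
7.575 [-0.38448679 -0.02022829  0.3392093 ] 0.751552232170066 [-0.04  0.45  2.11 -0.32  0.2  -1.12]
shift/60 [-0.145  0.01   0.905] turn/10deg [-0.013 -0.001 -0.003]
```

View pics/w3.png

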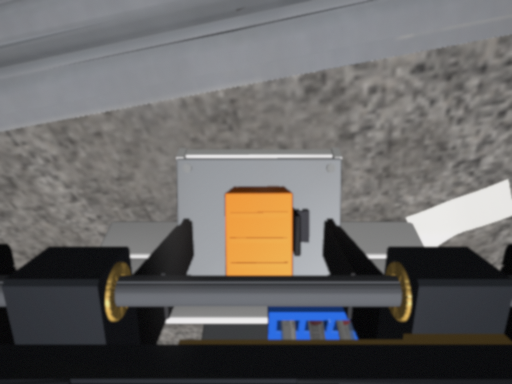

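The guard (px 226–293) lies centred between the fingers, with the tab on the right. Next: descend and pinch.

Emit:
{"method": "send_rows", "body": {"series": "-0.04 0 0.3 0 0 0;-0.05 0.01 0.3 0 0 0;-0.05 0 0.3 0 0 0;0 0 0 0 0 0"}}

```text
t: 8.12
eef_pos: [548.1, 28.2, 134.4]
tcp_rot: [-3.139, 0.401, 2.949]
ft_force: [0.2, -0.5, 0.1]
opening: 0.75
grip_force: 0.0
```

Emit:
{"method": "send_rows", "body": {"series": "0 0 0 0 0 0;0 0 0 0 0 0;0 0 0 0 0 0;0 0 0 0 0 0;0 0 0 0 0 0", "fingers": 0.3}}

```text
t: 8.75
eef_pos: [547.7, 28.2, 134.5]
tcp_rot: [-3.14, 0.402, 2.949]
ft_force: [-4.4, -2.0, 7.6]
opening: 0.414
grip_force: 30.0
```

```bash
python3 - <<'E'
from plan import *
s=env.state();print(s['t'],s['ft_force'],s['opening'],s['grip_force'],s['joints'].round(2))
step(*tcp(-4,0,42,23))
E
```

```text
8.75 [-4.43189413 -2.03277659  7.55806209] 0.414128907610564 29.99857545364648 [-0.05  0.56  2.08 -0.51  0.12 -0.93]
shift/60 [-0.022  0.     0.012] turn/10deg [-0.01   0.003 -0.001]
```

Emit:
{"method": "send_rows", "body": {"series": "0.035 0 -0.163 0 0 0;0.052 0 -0.245 0 0 0;0.052 0 -0.245 0 0 0;0.052 0 -0.245 0 0 0;0.052 0 -0.245 0 0 0"}}

```text
t: 9.38
eef_pos: [507.8, 36.3, 192.0]
tcp_rot: [-3.14, 0.401, 2.95]
ft_force: [0.0, -0.7, -0.9]
opening: 0.419
grip_force: 30.0
```

Emit:
{"method": "send_rows", "body": {"series": "0.052 0 -0.245 0 0 0;0.052 0 -0.245 0 0 0;0.052 0 -0.245 0 0 0;0 0 0 0 0 0"}}

```text
t: 9.88
eef_pos: [482.7, 41.4, 229.4]
tcp_rot: [-3.141, 0.403, 2.95]
ft_force: [0.8, 1.1, -1.1]
opening: 0.418
grip_force: 30.0
```

```bash
python3 - <<'E'
from plan import *
s=env.state();print(s['t'],s['ft_force'],s['opening'],s['grip_force'],s['eef_pos'],s['joints'].round(2))
c=cam('wrist');save(c,'w4.png')
R=Ro.from_euler('xyz',s['tcp_rot'])
# place: tool tilt -> guard upright: rotate guard by 35deg about its y; tool tilt 23-35=-12
m=np.array([402,-318.5])
q=s['joints']
for yaw in (-11,-30,-50,-70,-90):
    Rt=Ro.from_euler('xyz',[np.pi,np.radians(12),np.radians(yaw)])*rz(np.pi)
    ex=np.array([np.cos(np.radians(yaw)),np.sin(np.radians(yaw)),0])
    for z in (54,160):
        X=np.r_[m,z]-4*ex-59*Rt.as_matrix()[:,2]
        r=ik(X,Rt,p,sg,[-.6,.3,2,-.1,.8,-1]);print(yaw,z,X.round(1),r.x.round(2),r.cost<1e-6)
E
```

```text
9.875 [ 0.80728977  1.10715504 -1.06481315] 0.41775275082282826 29.997270293533802 [482.68297763  41.36105975 229.36880478] [-0.02  0.31  2.15 -0.23  0.29 -1.19]
-11 54 [ 410.1 -320.1  111.7] [-0.75  0.65  1.89 -0.16  0.79 -2.01] True
-11 160 [ 410.1 -320.1  217.7] [-0.75  0.49  1.81 -0.13  1.02 -2.05] True
-30 54 [ 409.2 -322.6  111.7] [-0.78  0.65  1.88 -0.07  0.82 -1.77] True
-30 160 [ 409.2 -322.6  217.7] [-0.78  0.5   1.8  -0.06  1.05 -1.79] True
-50 54 [ 407.3 -324.8  111.7] [-0.81  0.65  1.88  0.02  0.82 -1.52] True
-50 160 [ 407.3 -324.8  217.7] [-0.81  0.49  1.8   0.02  1.05 -1.51] True
-70 54 [ 404.8 -326.3  111.7] [-0.84  0.65  1.89  0.11  0.8  -1.27] True
-70 160 [ 404.8 -326.3  217.7] [-0.84  0.49  1.82  0.09  1.03 -1.24] True
-90 54 [ 402.  -326.8  111.7] [-0.86  0.64  1.92  0.2   0.76 -1.02] True
-90 160 [ 402.  -326.8  217.7] [-0.86  0.47  1.84  0.16  0.99 -0.96] True
```

View pics/w4.png

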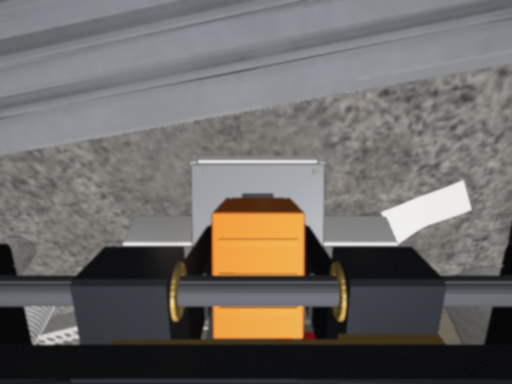

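The guard is held, its orange top at px 212–305 between the pads. Now I turn it upright and carry it over.

Emit:
{"method": "send_rows", "body": {"series": "0 0 -0.7 0 0 0;0 0 0 0 0.875 0;0 0 0 0 0.875 0;0 0 0 0 0.875 0;0 0 0 0 0.875 0"}}

```text
t: 10.55
eef_pos: [467.2, 44.3, 266.8]
tcp_rot: [-3.14, -0.214, 2.949]
ft_force: [0.3, -0.2, -2.0]
opening: 0.418
grip_force: 30.0
```

```bash
cat > place.py <<'E'
from plan import *
def pl(z,yaw=-11):
    Rt=Ro.from_euler('xyz',[np.pi,np.radians(12),np.radians(yaw)])*rz(np.pi)
    ex=np.array([np.cos(np.radians(yaw)),np.sin(np.radians(yaw)),0])
    return np.array([402,-318.5,z])-4*ex-59*Rt.as_matrix()[:,2],Rt
E
python3 - <<'E'
from place import *
s=env.state();print(s['t'],s['eef_pos'],s['tcp_rot']);step(*pl(160))
E
```

```text
10.55 [467.1963859   44.26911638 266.78888061] [-3.14030141 -0.21430765  2.94863912]
shift/60 [-0.399 -6.141  0.758] turn/10deg [-0.006 -0.028 -0.005]
```

Emit:
{"method": "send_rows", "body": {"series": "-0.05 -0.77 0.1 0 0 0;-0.05 -0.77 0.1 0 0 0;-0.05 -0.77 0.1 0 0 0;-0.05 -0.77 0.1 0 0 0;-0.05 -0.77 0.1 0 0 0"}}

```text
t: 11.18
eef_pos: [430.8, -185.7, 234.0]
tcp_rot: [-3.14, -0.21, 2.949]
ft_force: [0.7, -0.1, -0.8]
opening: 0.419
grip_force: 30.0
```

Emit:
{"method": "send_rows", "body": {"series": "-0.05 -0.77 0.1 0 0 0;-0.05 -0.77 0.1 0 0 0;-0.05 -0.77 0.06 0 0 0;0 0 0 0 0 0;0 0 0 0 0 0"}}

```text
t: 11.8
eef_pos: [409.8, -320.8, 217.2]
tcp_rot: [-3.141, -0.211, 2.948]
ft_force: [-0.5, 0.4, -1.2]
opening: 0.424
grip_force: 30.0
```

```bash
python3 - <<'E'
from place import *
s=env.state();print(s['t'],s['eef_pos'],s['tcp_rot'],s['opening'],s['grip_force']);step(*pl(53))
c=cam('scene');H,S,V=cv2.split(cv2.cvtColor(c['color'],cv2.COLOR_RGB2HSV));P=pts(c)
o=(H>8)&(H<20)&(S>150)&(V>80)&(np.hypot(P[...,0]-402,P[...,1]+318)<90);q=P[o]
print(len(q),q.min(0),q.max(0)) if len(q) else 0
save(c,'s5.png')
c=cam('wrist');H,S,V=cv2.split(cv2.cvtColor(c['color'],cv2.COLOR_RGB2HSV));P=pts(c);o=(H>8)&(H<20)&(S>150)&(V>80)&(np.hypot(P[...,0]-402,P[...,1]+318)<90);q=P[o]
print(len(q),q.min(0),q.max(0))
z=q[q[:,2]>np.percentile(q[:,2],60)-3];z=z[z[:,2]>q[:,2].max()-12];m=z.mean(0);nn=np.linalg.svd(z-m)[2][2];print(len(z),m,nn)
E
```

```text
11.8 [ 409.76270424 -320.82327484  217.21909962] [-3.14099441 -0.21055151  2.94836572] 0.42427478768488547 29.99715548940003
shift/60 [-0.374  0.014  1.735] turn/10deg [-0.002 -0.006 -0.007]
144 [ 373.31524885 -340.14526801  118.2644617 ] [ 428.70804623 -285.65380667  191.57935824]
5225 [ 356.24749626 -364.16202604    7.86112593] [ 433.33992054 -275.54124037  323.96455407]
18 [ 356.24749626 -310.13402967  323.96455407] [-0.         -0.70710678 -0.70710678]
```

```bash
python3 - <<'E'
from place import *
c=cam('wrist');H,S,V=cv2.split(cv2.cvtColor(c['color'],cv2.COLOR_RGB2HSV));P=pts(c);o=(H>8)&(H<20)&(S>150)&(V>80)
for k in range(3):
    z=P[o&(abs(P[...,2]-184)<9-2*k)&(np.hypot(P[...,0]-402,P[...,1]+318)<45)];m=z.mean(0);nn=np.linalg.svd(z-m)[2][2];nn*=np.sign(nn[2]);print(len(z),m,nn,cv2.minAreaRect(z[:,:2].astype(np.float32)))
E
```

```text
4100 [ 411.43324844 -321.35585127  182.42145266] [-0.01215186  0.00596771  0.99990836] ((402.7167053222656, -319.1575622558594), (42.351966857910156, 56.31373596191406), 78.85574340820312)
4069 [ 411.6667815  -321.43096092  182.47042613] [-0.00791956  0.00363818  0.99996202] ((402.7833557128906, -319.18408203125), (41.636905670166016, 56.261634826660156), 79.1741943359375)
3992 [ 412.34805273 -321.56457203  182.56008958] [0.0019458  0.00115651 0.99999744] ((402.8005676269531, -319.0941162109375), (41.19200897216797, 56.261634826660156), 79.1741943359375)
```

Upright and centred on the mat to within 1 mm. Lowering.

Emit:
{"method": "send_rows", "body": {"series": "-0.1 0 0.45 0 0 0;-0.1 0.01 0.45 0 0 0;-0.1 0 0.45 0 0 0;-0.05 0 0.25 0 0 0;0 0 0 0 0 0"}}

```text
t: 12.58
eef_pos: [410.5, -320.3, 119.1]
tcp_rot: [-3.141, -0.211, 2.95]
ft_force: [0.5, -1.5, -0.4]
opening: 0.421
grip_force: 30.0
```

Emit:
{"method": "send_rows", "body": {"series": "-0.015 0 0.07 0 0 0;-0.01 0 0.05 0 0 0;0 0 0 0 0 0;0 0 0 0 0 0"}}

```text
t: 13.08
eef_pos: [410.5, -320.8, 112.4]
tcp_rot: [-3.14, -0.209, 2.949]
ft_force: [0.4, -1.0, -1.8]
opening: 0.421
grip_force: 30.0
```

```bash
python3 - <<'E'
from place import *
s=env.state();print(s['t'],s['eef_pos'],s['ft_force']);step(*pl(52))
E
```

```text
13.075 [ 410.52955017 -320.84217168  112.4422329 ] [ 0.43593553 -1.01297295 -1.8487801 ]
shift/60 [-0.     0.011  0.046] turn/10deg [-0.008  0.001 -0.005]
```

Emit:
{"method": "send_rows", "body": {"series": "-0.005 0 0.03 0 0 0;0 0 0 0 0 0"}}

```text
t: 13.32
eef_pos: [410.5, -320.9, 111.2]
tcp_rot: [-3.14, -0.209, 2.949]
ft_force: [0.3, 0.7, 10.0]
opening: 0.416
grip_force: 30.0
```

Emit:
{"method": "send_rows", "body": {"series": "0 0 0 0 0 0;0 0 0 0 0 0;0 0 0 0 0 0;0 0 0 0 0 0;0 0 0 0 0 0", "fingers": 0.8}}

```text
t: 13.95
eef_pos: [410.4, -320.8, 110.3]
tcp_rot: [-3.14, -0.21, 2.949]
ft_force: [0.2, 1.2, -0.2]
opening: 0.793
grip_force: 0.0
```

Emit:
{"method": "send_rows", "body": {"series": "0.05 0 -0.3 0 0 0;0.1 0 -0.6 0 0 0;0.1 0 -0.9 0 0 0;0.1 0 -0.9 0 0 0;0 0 0 0 0 0"}}

```text
t: 14.58
eef_pos: [424.2, -323.6, 276.8]
tcp_rot: [-3.137, -0.204, 2.948]
ft_force: [-0.5, 0.2, 0.4]
opening: 0.801
grip_force: 0.0
```

```bash
python3 - <<'E'
from place import *
s=env.state();print(s['t'],s['eef_pos'])
c=cam('wrist');save(c,'w6.png');H,S,V=cv2.split(cv2.cvtColor(c['color'],cv2.COLOR_RGB2HSV));P=pts(c);o=(H>8)&(H<20)&(S>150)&(V>80)
z=P[o&(abs(P[...,2]-76)<7)&(np.hypot(P[...,0]-402,P[...,1]+318)<65)];m=z.mean(0);nn=np.linalg.svd(z-m)[2][2];print(len(z),m,nn,cv2.minAreaRect(z[:,:2].astype(np.float32)))
E
```

```text
14.575 [ 424.22297128 -323.64529406  276.7616881 ]
455 [ 406.85287738 -325.10355955   75.88116671] [-0.00569289  0.00376183  0.99997672] ((402.2703552246094, -323.04742431640625), (39.66001510620117, 56.143028259277344), 79.20170593261719)
```

View pics/w6.png

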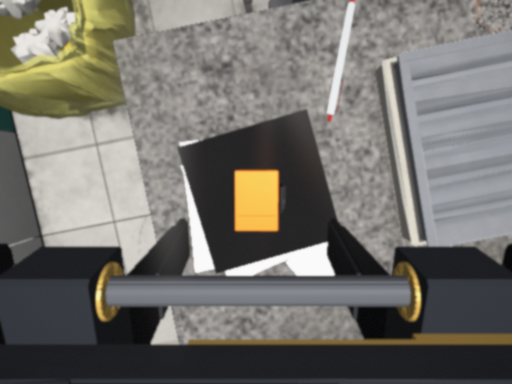

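The guard (px ~257,200) stands on the mat, 4–5 mm from its centre and upright. Now back to the lever.

Emit:
{"method": "send_rows", "body": {"series": "0.05 0.8 0 0 0 0;0.05 0.8 0 0 0 0;0.05 0.8 0 0 0 0;0.05 0.8 0 0 0 0;0.05 0.8 0 0 0 0", "fingers": 0.5}}

```text
t: 15.25
eef_pos: [454.4, -83.1, 274.7]
tcp_rot: [-3.141, -0.212, 2.948]
ft_force: [0.9, 0.4, 0.7]
opening: 0.501
grip_force: 0.0
```

Emit:
{"method": "send_rows", "body": {"series": "0.05 0.8 0 0 0 0;0.05 0.8 0 0 0 0;0 0.5 0 0 0 0;0 0 0 0 -0.875 0;0 0 0 0 -0.875 0"}}

```text
t: 15.88
eef_pos: [473.0, 40.5, 275.7]
tcp_rot: [-3.14, 0.098, 2.95]
ft_force: [1.0, -0.3, -0.1]
opening: 0.497
grip_force: 0.0
```

Emit:
{"method": "send_rows", "body": {"series": "0 0 0 0 -0.875 0;0 0 0 0 -0.875 0;0 0 0 0 0 0"}}

```text
t: 16.25
eef_pos: [471.7, 40.3, 275.8]
tcp_rot: [-3.14, 0.398, 2.95]
ft_force: [-0.1, -0.3, 0.9]
opening: 0.5
grip_force: 0.0
```

```bash
python3 - <<'E'
from plan import *
s=env.state();print(s['t'],s['eef_pos'],s['tcp_rot'],s['opening']);step(*tcp(2,0,125,23))
print(tcp(2,0,125,23)[1].inv().apply(-69.5*n)/60)
c=cam('scene');P=pts(c);H,S,V=cv2.split(cv2.cvtColor(c['color'],cv2.COLOR_RGB2HSV))
g=(H>45)&(H<85)&(S>100)&(P[...,2]>100)&(abs(P[...,0]-690)<40);print('green',g.sum(),np.median(P[g],0))
E
```

```text
16.25 [471.74886089  40.29542677 275.84023868] [-3.13959531  0.3975072   2.95021077] 0.5000082388798898
shift/60 [-0.097  0.046  1.306] turn/10deg [-0.01  -0.022  0.003]
[-2.40831042e-01 -6.01521869e-18  1.13302097e+00]
green 35 [685.57212038  77.53062524 138.96436698]
```

Emit:
{"method": "send_rows", "body": {"series": "-0.05 0.025 0.65 0 0 0;-0.05 0.02 0.65 0 0 0;0 0 0 0 0 0"}}

```text
t: 16.68
eef_pos: [509.3, 35.3, 205.2]
tcp_rot: [-3.139, 0.394, 2.949]
ft_force: [-0.2, -0.4, 0.5]
opening: 0.501
grip_force: 0.0
```

```bash
python3 - <<'E'
from plan import *
c=cam('wrist');save(c,'w7.png');P=pts(c);H,S,V=cv2.split(cv2.cvtColor(c['color'],cv2.COLOR_RGB2HSV))
L=(P-f)@np.c_[ux,uy,n]
r=((H<8)|(H>172))&(S>130)&(V>60)&(abs(L[...,0])<30)&(abs(L[...,1])<40)&(L[...,2]>15)&(L[...,2]<70);q=L[r];print(len(q),q.min(0),q.max(0),np.median(q,0))
step(*tcp(2,0,55.5,23))
E
```

```text
500 [-7.57216142 -8.78955968 40.82723288] [ 9.67888227  7.68423486 56.47926969] [ 0.3882816  -0.89226716 53.971498  ]
shift/60 [-0.213  0.008  1.132] turn/10deg [-0.016 -0.029 -0.002]
```

View pics/w7.png

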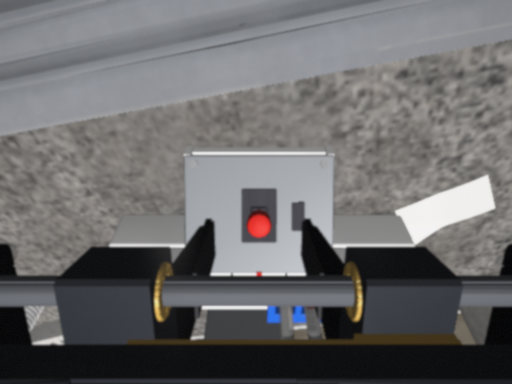

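The lever (px 258,224) is at home and centred between the fingers. Lowering, then the first stroke.

Emit:
{"method": "send_rows", "body": {"series": "-0.05 0 0.28 0 0 0;-0.05 0 0.28 0 0 0;-0.05 0 0.28 0 0 0;-0.06 0.01 0.28 0 -0.03 0;0 0 0 0 0 0"}}

```text
t: 17.35
eef_pos: [546.5, 28.9, 149.4]
tcp_rot: [-3.14, 0.405, 2.95]
ft_force: [-0.1, 0.5, 0.2]
opening: 0.5
grip_force: 0.0
```

Emit:
{"method": "send_rows", "body": {"series": "0 -0.22 0 0 0 0;0 -0.11 0 0 0 0;0 -0.11 0 0 0 0;0 -0.11 0 0 0 0;0 0 0 0 0 0"}}

```text
t: 17.98
eef_pos: [539.9, -2.9, 151.4]
tcp_rot: [-3.141, 0.408, 2.95]
ft_force: [-1.0, 6.6, 4.0]
opening: 0.5
grip_force: 4.0
```

```bash
cat > lev.py <<'E'
from plan import *
s=env.state();T=RT(23)
g=s['eef_pos']+59*Ro.from_euler('xyz',s['tcp_rot']).as_matrix()[:,2]-f
print(s['t'],'grasp pt face frame',[round(float(g@v),1) for v in(ux,uy,n)],'F y,x,n',[round(float(s['ft_force']@v),1) for v in(uy,ux,n)],s['opening'],s['joints'].round(2))
c=cam('wrist');P=pts(c);H,S,V=cv2.split(cv2.cvtColor(c['color'],cv2.COLOR_RGB2HSV));L=(P-f)@np.c_[ux,uy,n]
r=((H<8)|(H>172))&(S>130)&(V>60)&(abs(L[...,0])<30)&(abs(L[...,1])<60)&(L[...,2]>15)&(L[...,2]<70);q=L[r]
if len(q): print('red',len(q),q.min(0).round(1),q.max(0).round(1),np.median(q,0).round(1))
for k in('scene','top'):
    c=cam(k);P=pts(c);H,S,V=cv2.split(cv2.cvtColor(c['color'],cv2.COLOR_RGB2HSV))
    m=(H>45)&(H<85)&(S>100)&(P[...,2]>100)&(abs(P[...,0]-690)<40)
    if m.sum(): d=np.median(P[m],0)-np.array([689.5,73.5,0]);print(k,'green moved along y',(d[0]*.191+d[1]*.982).round(1),m.sum())
E
python3 lev.py
```

```text
17.975 grasp pt face frame [3.4, -32.0, 57.7] F y,x,n [6.3, 0.4, 4.6] 0.4996148770554801 [-0.12  0.52  2.1  -0.25  0.12 -1.25]
red 1106 [ -7.4 -29.5  31. ] [ 9.7 -7.6 52.3] [ -0.1 -18.8  47.1]
scene green moved along y -10.0 37
```

Emit:
{"method": "send_rows", "body": {"series": "0 -0.06 0 0 0 0;0 -0.05 0 0 0 0;0 0 0 0 0 0"}}

```text
t: 18.5
eef_pos: [539.0, -9.1, 151.6]
tcp_rot: [-3.141, 0.409, 2.95]
ft_force: [-0.4, 8.0, 4.8]
opening: 0.504
grip_force: 4.8
```

```bash
python3 lev.py
```

```text
18.5 grasp pt face frame [3.9, -38.3, 57.7] F y,x,n [7.8, 1.2, 5.0] 0.5043183188826326 [-0.13  0.52  2.1  -0.21  0.12 -1.31]
red 1015 [ -7.2 -34.1  29.7] [  9.5 -13.9  49.1] [  0.1 -24.   43.6]
scene green moved along y -17.1 38
```

Emit:
{"method": "send_rows", "body": {"series": "0 -0.05 0 0 0 0;0 -0.04 0 0 0 0;0 0 0 0 0 0"}}

```text
t: 19.02
eef_pos: [538.4, -12.8, 152.4]
tcp_rot: [-3.142, 0.411, 2.953]
ft_force: [-1.4, 29.0, 14.7]
opening: 0.503
grip_force: 15.4
```

```bash
python3 lev.py
```

```text
19.025 grasp pt face frame [4.6, -42.0, 58.2] F y,x,n [28.2, 2.8, 16.1] 0.5033850873454341 [-0.14  0.51  2.1  -0.17  0.12 -1.35]
red 884 [ -7.2 -34.9  30.7] [  9.3 -16.9  49.3] [  0.2 -26.2  43.4]
scene green moved along y -21.7 37
```

End stop reached (28 N). Returning.

Emit:
{"method": "send_rows", "body": {"series": "0 0.1 0 0 0 0;0 0.2 0 0 0 0;0 0.2 0 0 0 0;0 0.23 0 0 0 0;0 0 0 0 0 0"}}

```text
t: 19.8
eef_pos: [546.0, 28.5, 151.0]
tcp_rot: [-3.14, 0.407, 2.951]
ft_force: [-0.6, 0.2, 0.1]
opening: 0.499
grip_force: 0.0
```

```bash
python3 lev.py
```

```text
19.8 grasp pt face frame [3.2, -0.1, 57.4] F y,x,n [0.1, -0.4, 0.4] 0.49894819871662527 [-0.05  0.53  2.08 -0.4   0.15 -1.04]
red 1010 [-7.7 -9.  36.1] [ 9.5  8.  56.6] [-0.2 -0.7 54. ]
scene green moved along y -22.6 37
```

One pocket (~25 mm) per stroke, and the lever is home. Second stroke.

Emit:
{"method": "send_rows", "body": {"series": "0 -0.22 0 0 0 0;0 -0.15 0 0 0 0;0 -0.15 0 0 0 0;0 -0.12 0 0 0 0;0 -0.09 0 0 0 0"}}

```text
t: 20.58
eef_pos: [538.5, -13.3, 151.8]
tcp_rot: [3.141, 0.411, 2.952]
ft_force: [1.9, 59.6, 18.1]
opening: 0.507
grip_force: 27.8
```

Emit:
{"method": "send_rows", "body": {"series": "0 0 0 0 0 0;0 0 0 0 0 0"}}

```text
t: 20.82
eef_pos: [538.5, -13.1, 152.5]
tcp_rot: [-3.142, 0.412, 2.952]
ft_force: [-2.9, 32.9, 18.5]
opening: 0.498
grip_force: 18.2
```

Emit:
{"method": "send_rows", "body": {"series": "0 0.1 0 0 0 0;0 0.2 0 0 0 0;0 0.2 0 0 0 0;0 0.23 0 0 0 0;0 0 0 0 0 0"}}

```text
t: 21.45
eef_pos: [546.0, 28.0, 150.7]
tcp_rot: [-3.14, 0.407, 2.95]
ft_force: [0.1, -0.7, 0.3]
opening: 0.498
grip_force: 0.0
```

```bash
python3 lev.py
```

```text
21.45 grasp pt face frame [3.1, -0.6, 57.1] F y,x,n [-0.7, 0.4, 0.1] 0.4979596408347079 [-0.05  0.53  2.08 -0.4   0.15 -1.04]
red 1018 [-7.6 -9.  37. ] [ 9.5  8.  56.4] [-0.3 -0.8 54. ]
scene green moved along y -45.2 32
```

Moved about 48 mm in all. Third stroke, a little gentler at the stop.

Emit:
{"method": "send_rows", "body": {"series": "0 -0.22 0 0 0 0;0 -0.15 0 0 0 0;0 -0.15 0 0 0 0;0 -0.12 0 0 0 0;0 -0.07 0 0 0 0"}}

```text
t: 22.22
eef_pos: [538.6, -12.6, 151.6]
tcp_rot: [3.142, 0.411, 2.951]
ft_force: [-0.2, 42.7, 17.9]
opening: 0.503
grip_force: 22.0
```

Emit:
{"method": "send_rows", "body": {"series": "0 0 0 0 0 0;0 0 0 0 0 0"}}

```text
t: 22.48
eef_pos: [538.6, -12.5, 152.3]
tcp_rot: [-3.141, 0.411, 2.951]
ft_force: [-3.3, 25.2, 17.6]
opening: 0.504
grip_force: 15.4
```

Emit:
{"method": "send_rows", "body": {"series": "0 0.1 0 0 0 0;0 0.2 0 0 0 0;0 0.2 0 0 0 0;0 0.21 0 0 0 0;0 0 0 0 0 0"}}

```text
t: 23.1
eef_pos: [546.0, 27.9, 150.7]
tcp_rot: [-3.14, 0.406, 2.95]
ft_force: [0.5, -0.2, 0.9]
opening: 0.5
grip_force: 0.0
```

```bash
python3 lev.py
```

```text
23.1 grasp pt face frame [3.1, -0.7, 57.0] F y,x,n [-0.1, 1.0, 0.5] 0.49954504141005035 [-0.05  0.53  2.08 -0.4   0.15 -1.04]
red 1014 [-7.7 -9.1 37.1] [ 9.6  8.  56.7] [-0.3 -0.4 53.9]
scene green moved along y -66.2 35
```

Now I back off along the normal and verify.

Emit:
{"method": "send_rows", "body": {"series": "0.08 0 -0.38 0 0 0;0.08 0 -0.38 0 0 0;0.08 0 -0.38 0 0 0;0.08 0 -0.38 0 0 0;0 0 0 0 0 0"}}

```text
t: 23.88
eef_pos: [493.2, 37.9, 227.9]
tcp_rot: [-3.141, 0.409, 2.949]
ft_force: [0.6, 0.2, 0.2]
opening: 0.5
grip_force: 0.0
```

```bash
python3 lev.py; python3 - <<'E'
from plan import *
c=cam('scene');cv2.imwrite('pics/s8.png',cv2.resize(c['color'][150:270,120:280],(800,600),interpolation=cv2.INTER_CUBIC)[:,:,::-1])
P=pts(c);H,S,V=cv2.split(cv2.cvtColor(c['color'],cv2.COLOR_RGB2HSV))
o=np.array([598.7,18.3])+50*np.array([.982,-.191])
for nm,m in (('g',(H>45)&(H<85)&(S>100)),('r',((H<5)|(H>175))&(S>150))):
    m=m&(P[...,2]>95)&(abs(P[...,0]-680)<60)&(abs(P[...,1]-40)<110)
    k,l,st,ce=cv2.connectedComponentsWithStats(m.astype(np.uint8))
    for i in range(1,k):
        if st[i,4]>8:
            X=np.median(P[l==i],0);d=X[:2]-o;print(nm,st[i,4],ce[i].round(),'indexer',d@[.982,-.191],d@[.191,.982],X[2])
E
```

```text
23.875 grasp pt face frame [3.4, -0.9, 151.2] F y,x,n [0.3, 0.6, -0.2] 0.49992991717731966 [-0.03  0.33  2.13 -0.23  0.29 -1.2 ]
red 395 [-7.6 -9.1 42.4] [10.   7.6 56.2] [ 0.4 -0.4 54. ]
scene green moved along y -66.9 37
g 31 [193. 203.] indexer 27.921207398879066 2.4611506943234023 138.24976579941992
r 29 [199. 200.] indexer 24.605834874562756 -18.43344733304702 139.97037383538137
r 41 [189. 206.] indexer 26.433937606020514 23.368699589315177 138.1163323725501
r 39 [182. 209.] indexer 24.631095341019066 49.426746994177755 138.77104212040297
```

View pics/s8.png

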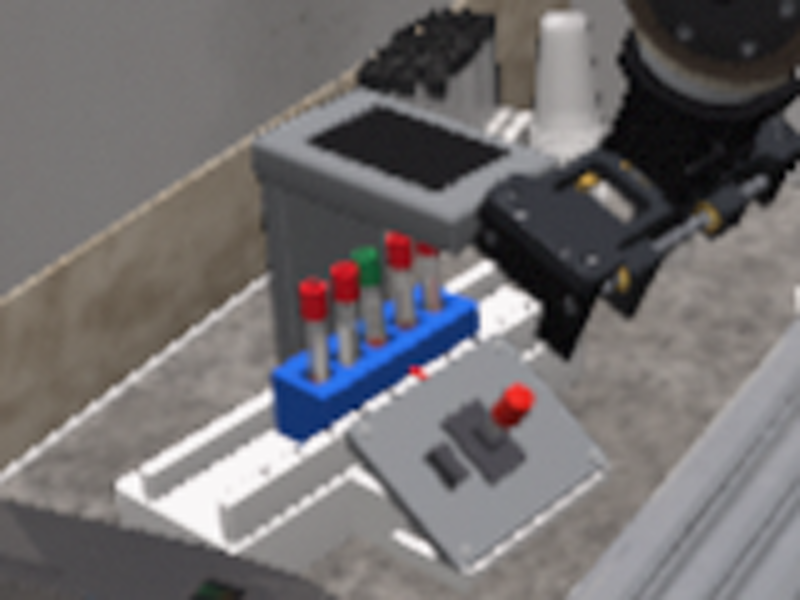

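The crop shows the green tube (px 367,262) in line with the red mark (px 415,372). It measures y ≈ +2 mm in the indexer frame, and the lever is home. Handing in.

```bash
python3 -c "
from cell import env
print(env.job_done())"
```

```text
the job is handed in; nothing more can be done
None
```

The job is handed in: the guard stands upright about 5 mm from the mat's centre, the green tube is about 2 mm from the station mark after three strokes, and the lever is home; the hand-in returned no verdict.

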